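# Set up the amber light shield from the leaning panel stack

### The job

Set up the light shield in front of the rack of light-sensitive vials: draw the tall amber panel out of the stack leaning on the steel rest, without toppling or dragging away the other panels, which stay leaning where they are. Stand it upright on its bottom edge in the groove of the aluminium clamp foot, about centred and right down on the groove floor, and then press the red-knobbed clamp lever fully down so that the foot holds it. Leave the vials in their rack undisturbed.

Things in the scene. Friction and masses are not known exactly. Their poses are not given: they have to be found in the camera images.
- amber_panel: Amber (orange) acrylic light shield: flat panel 10 mm thick, 70 wide, 175 tall, 0.11 to 0.19 kg; second or third of the four leaning panels, its top 60 mm rising above the others, which lie flat against it. Origin: centre of its bottom edge face; x across the thickness, y along the width, z up its height. At the start all four lean by about 0.25 rad, tops towards the rest's +x.
- white_panel: White spare panel, frontmost or rearmost of the leaning stack; 10 mm thick, 70 mm wide, 115 mm tall. Origin: centre of its bottom edge face; x across the thickness, y along the width, z up its height.
- grey_panel: Grey spare panel, in the middle of the leaning stack next to the amber one; 10 mm thick, 70 mm wide, 115 mm tall. Origin: centre of its bottom edge face; x across the thickness, y along the width, z up its height.
- blue_panel: Blue spare panel, frontmost or rearmost of the leaning stack; 10 mm thick, 70 mm wide, 115 mm tall. Origin: centre of its bottom edge face; x across the thickness, y along the width, z up its height.
- rest: Dark steel rest, fixed: base plate 94 x 86 mm with a rubber mat, top 5 mm above the bench, and across its end an upright wall 86 mm wide, 88 mm high, on whose top edge the loose stack leans; nothing else holds the panels. Origin: centre of the underside; +x points to the wall, whose near face is at x = 38 mm; at the start it points to the robot's right; y along the wall.
- foot: Aluminium clamp foot, fixed, 108 mm long, 42 mm high: two jaws 82 mm long with a groove along y between them, open above and at both ends. Rear jaw face at x = +5 mm; lever up, a pressure pad faces it at x = -8 to -9.5 mm (gap 13 to 14 mm, mouth widened to about 25 mm by sloped lead-ins). Origin: underside, below the groove's middle; x across the groove (away from the robot), y along it.
- groove (a point): Middle of the groove floor of the clamp foot, 10 mm above the bench; axes as the foot's. Here belongs the centre of the panel's bottom edge face. Lever down, the pad grips a 10 mm panel against the rear jaw, centred on x = 0 of this point.
- lever (a joint): Clamp lever, rad: 0 = fully down (level, clamped); starts raised at 0.8 to 1.05 (groove open), upper stop 1.15. It turns about the foot's x axis direction through the foot-frame point x = -37, y = 34, z = 27 mm and points to the foot's +y; lowering it drives the pad. Friction holds it where left; 2 to 5 N down on the knob moves it.
- lever_knob (a point): Middle of the red cylindrical knob (17 mm diameter, 26 mm long) at the outer end of the clamp lever, 72 mm from the pivot, at x = -43 mm in the foot's frame; 27 mm above the bench when the lever is down.
- rack: Blue vial rack 62 x 120 x 44 mm, fixed, beyond the foot; origin: centre of the underside. Room parts to keep clear of, in m: round vial carousel, radius 0.20 about x 0.64, y -0.16, its top 0.19 high; sampler tower beyond x 0.57 (y below 0.07, from 0.26 up); bench end panel 0.26 high at y -0.465; tall instrument beyond x 0.42 for y over 0.165.
- vial_a: Amber sample vial, 23 mm diameter, 72 mm tall, blue cap, standing loose in the vial rack; origin at the centre of its base, z up.
- vial_b: Amber sample vial, 23 mm diameter, 72 mm tall, blue cap, standing loose in the vial rack; origin at the centre of its base, z up.
- vial_c: Amber sample vial, 23 mm diameter, 72 mm tall, blue cap, standing loose in the vial rack; origin at the centre of its base, z up.

How it is judged:
On the way, in this order (a step that is already met when the one before it is completed fails the run):
1. the amber panel is drawn clear of the stack (its bottom edge above the other panels' tops, or more than 110 mm out sideways) while the other three still lean on the rest ((z of amber_panel in the frame of rest above 0.112 m or y of amber_panel in the frame of rest above 0.11 m or y of amber_panel in the frame of rest below -0.11 m) and angle between white_panel's own z axis and vertical between 0.1 and 0.6 rad and distance of each of white_panel, grey_panel, blue_panel from where it was at the start of the episode below 0.04 m and angle between grey_panel's own z axis and vertical between 0.1 and 0.6 rad and angle between blue_panel's own z axis and vertical between 0.1 and 0.6 rad), for 0.1 s.
2. the amber panel stands in the groove of the clamp foot, down on the groove floor, with the lever still up (x of amber_panel in the frame of groove between -0.006 and 0.006 m and y of amber_panel in the frame of groove between -0.02 and 0.02 m and z of amber_panel in the frame of groove between -0.004 and 0.004 m and angle between amber_panel's own z axis and vertical below 0.2 rad and value of joint lever above 0.4 rad), for 0.2 s.
3. the clamp lever is fully down with the panel in the groove (x of amber_panel in the frame of groove between -0.006 and 0.006 m and y of amber_panel in the frame of groove between -0.02 and 0.02 m and z of amber_panel in the frame of groove between -0.004 and 0.004 m and angle between amber_panel's own z axis and vertical below 0.2 rad and value of joint lever below 0.1 rad), for 0.2 s.
At the end, for the whole second after the job is handed in: Amber panel upright (0.06 rad), at rest on the groove floor (4 mm in height, 6 mm across, 20 mm along of the groove middle); lever within 0.1 rad of fully down; white, grey and blue panels still leaning (0.1 to 0.6 rad), feet within 40 mm of their start (x of amber_panel in the frame of groove between -0.006 and 0.006 m and y of amber_panel in the frame of groove between -0.02 and 0.02 m and z of amber_panel in the frame of groove between -0.004 and 0.004 m and angle between amber_panel's own z axis and vertical below 0.06 rad and value of joint lever below 0.1 rad and linear speed of amber_panel below 0.02 m/s and angle between white_panel's own z axis and vertical between 0.1 and 0.6 rad and distance of each of white_panel, grey_panel, blue_panel from where it was at the start of the episode below 0.04 m and angle between grey_panel's own z axis and vertical between 0.1 and 0.6 rad and angle between blue_panel's own z axis and vertical between 0.1 and 0.6 rad); the robot touches nothing.
It fails at once if a white, grey or blue panel topples (more than 0.75 rad from vertical) (angle between any of white_panel, grey_panel, blue_panel's own z axis and vertical above 0.75 rad).
It fails at once if a vial is knocked or taken (more than 25 mm from its start, or tipped by more than 0.4 rad) (distance of any of vial_a, vial_b, vial_c from where it was at the start of the episode above 0.025 m or angle between any of vial_a, vial_b, vial_c's own z axis and vertical above 0.4 rad).
It also fails if it takes over 61 s, if anything falls off the work surface, if the arm or the gripper's body presses on something with over 40 N, if the wrist force passes 120 N, or if a joint passes its speed limit or range.

### The arm

A 7-joint arm with a two-finger parallel gripper is mounted at the origin on a cart in front of the work surface, level with it; the furniture and walls round the work are solid. World frame = base frame: x ahead of the robot, y to its left, z up, the work surface at z = 0. Lengths are in m, angles in rad, forces in N, time in s.
With the tool pointing down it reaches from about 0.35 to 0.9 m from the base axis. Payload 19.9 kg.
Tool frame: the origin (TCP) lies at the very end of the fingers, on their centre line; the grasp point (between the pads) lies 19 mm behind it; z points along the fingers, y is the line along which they close (so a half turn about z gives the same grasp; the last joint's range is limited). The gripper opens to 85 mm and grips with 20 to 120 N. Pads are 22 mm wide; open, the fingers measure 114 mm over their backs; the gripper's body (76 mm by 85 mm) begins 54 mm behind the grasp point. The pads swing forward as they close: fully open they stand 13 mm farther back than shut.
Start: joints at [1.296, 0.417, -0.01, 1.614, 0.005, 1.111, -0.053], TCP at [0.144, -0.608, 0.231] pointing down, gripper open.
Joint ranges: [-2.81, 2.81], [-0.39, 2.02], [-1.27, 1.25], [0.06, 2.57], [-1.19, 4.33], [0.19, 2], [-2.82, 2.82]. Speed limits (rad/s): [1.89, 1.89, 2.39, 2.39, 3.01, 3.01, 3.01].

### API

Orientations are given as a unit quaternion [x, y, z, w].
In Python, from bench import state, camera, camera_params, sign_off, look_for, landmark_of gives the robot as it stands.
- The arm moves only by the tool carry_out, never from a script. Its argument "targets" is a list of rows, each a list of 7 numbers: the finger opening in m, from 0 to 0.0854, then the shift along the tool's x, y, z in m, then the turn, a rotation vector about the tool's x, y, z in degrees. In form: [[fingers, tx, ty, tz, wx, wy, wz], ...]. A call has 1 to 10 rows; each row is the pose to reach, as a shift and turn from the pose commanded when the call began, along the tool's axes at that moment; what a row does not reach only later rows make up. A row lasts 1/10 s, in which the tool goes at most 50 mm and 8.59 degrees, less where a joint would pass 70% of its speed; a pose out of reach is approached as far as the arm can. A call with a gripper value outside its range is refused whole. The fingers move at their own pace and stop on an object; the grip force is fixed at half the most. Time passes only in rows, so rows that repeat a pose let the fingers close. It gives the time, the measured TCP pose, the force, the opening and the grip force at its end, in the units of the state.
- state(): the state, without advancing time (a new reading comes with each control period).
- camera(name): name is "scene" or "top" or "wrist"; returns (picture, depth): 420x560x3 uint8, red, green, blue; 420x560 float32, m along the optical axis (not along the pixel's ray), 0 where there is no reading.
- camera_params(name): a dict with "fov_y" (degrees; the focal length in pixels is half the picture's height over the tangent of half this angle, whatever the lens; pixels are square), "cx", "cy" (the principal point, pixels), "R" (3x3) and "t" (3): a world point X has camera coordinates R X + t. Camera axes: x right, y down, z forward; pixel columns grow to the right and rows downward; lengths in m; the calibration is good to about 2 mm. The wrist camera is an equidistant fisheye: a pixel r from the principal point sees the ray r / f radians off the axis. A picture is of the moment at which its call begins: read the wrist's pose just before it. camera_params takes no time and is no camera call; for the wrist camera it gives the pose at the moment of the call.
- sign_off(): hands the job in; it is judged then, once.
Trained networks look in the newest picture that a camera, given by its name, has taken for a name from the list of things; names that differ only in an ending like _2 or _b are one class to them, and where a whole thing is asked for, a point or a joint stands for the part that bears it (a point fixed in the world has none). Each returns a list of dicts, best first, with "confidence" (0 to 1); they miss things now and then, are a little off and sometimes report something else, mostly with a low value. They report only what shows in the picture. A call takes as long as a camera call.
- look_for(camera, target): "location" ([column, row] in pixels, amid what is visible of it).
- landmark_of(camera, target): "location" ([column, row] in pixels: a listed point, or the origin of a listed thing).
The state is a dict: "t": time; "joints": joint angles; "joint_velocities": joint speeds; "tau": joint torques, N m; "position": TCP position; "ee_rot": TCP orientation; "wrist_force": force on the tool from outside, world axes, zero at the start; "torque": the same for the moment, N m; "gripper_width": finger opening in m; "grasp_force": force on a finger pad.
Only numpy, scipy, OpenCV 4.12 (cv2) and the standard library are available. Lean on these libraries where they do the work, as an engineer would, in place of code of your own. Each camera call takes 0.05 s, during which the arm holds its last target. There are 200 camera calls.

## Working session

There is one attempt and no reset: what is moved stays moved. The work goes in short steps, Python scripts to look and compute and a tool call to move; the robot and the scene stay as the last step left them, time stands still between calls to the robot, and variables do not carry over. Pictures are saved under pics/ and viewed, at most 10 in all, crops included, and the job is handed in when it is done.

Besides the shell and the picture viewer there is one more tool, called after "Request:" as name(argument=value, ...), one argument or row to a line, values as JSON. carry_out: Moves the arm, as the interface text tells. Its arguments: {"type":"object","properties":{"targets":{"type":"array"}},"required":["targets"]}

```bash
mkdir -p pics && ls && cat > h.py <<'E'
import numpy as np, cv2
from bench import *
from scipy.spatial.transform import Rotation as Ro
def cloud(name,d,p):
    f=d.shape[0]/2/np.tan(np.radians(p["fov_y"])/2)
    v,u=np.mgrid[:d.shape[0],:d.shape[1]]
    C=np.stack([(u-p["cx"])/f*d,(v-p["cy"])/f*d,d],-1)
    return (C-np.array(p["t"]))@np.array(p["R"])
E
python3 - <<'E'
from h import *
print(state())
for n in("scene","top"):
    im,d=camera(n);p=camera_params(n);cv2.imwrite(f"pics/{n}0.png",im[...,::-1]);np.savez(f"{n}0.npz",im=im,d=d)
    W=cloud(n,d,p)
    print(n,p["fov_y"],np.round(-np.array(p["R"]).T@p["t"],3))
    for k in("amber_panel","white_panel","grey_panel","blue_panel","rest","foot","lever","lever_knob","groove","rack","vial_a"):
        for fn in(look_for,landmark_of):
            try:
                for r in fn(n,k)[:1]:
                    c,q=np.array(r["location"]);print(k,fn.__name__,[round(c),round(q)],round(r["confidence"],2),np.round(W[int(round(q)),int(round(c))],3))
            except Exception as e: print(k,fn.__name__,str(e)[:60])
E
```

```text
pics
{'t': 0.0, 'joints': array([ 1.29646653,  0.41796481, -0.01031634,  1.61412813,  0.00467258,
        1.11069728, -0.05299913]), 'joint_velocities': array([ 7.48049493e-04,  1.13915165e-03, -2.45199121e-04,  4.07716342e-04,
        4.89615420e-05,  2.05750601e-03, -9.53517582e-04]), 'tau': array([-2.99081585e-04, -8.64459085e+01,  6.78959247e-01, -4.34896553e+01,
        1.91716739e-02,  7.39208685e-03,  5.92347010e-05]), 'position': array([ 0.1441384 , -0.60781909,  0.23068527]), 'ee_rot': array([ 9.93230746e-01,  1.16156536e-01, -9.73931377e-05, -5.78599922e-04]), 'wrist_force': array([-0.1018879 ,  0.49651882, -0.46439071]), 'torque': array([-0.01618385, -0.01605197,  0.03063061]), 'grasp_force': 0.0, 'gripper_width': 0.08551334579907227}
scene 55.52646026430951 [0.039 0.279 0.633]
amber_panel call [420, 170] 0.78 [ 0.422 -0.303  0.145]
amber_panel call [392, 226] 0.85 [ 0.413 -0.249  0.022]
white_panel call [242, 292] 0.44 [0.429 0.108 0.04 ]
white_panel call [210, 297] 0.71 [0.415 0.171 0.092]
grey_panel call [414, 207] 0.65 [ 0.393 -0.276  0.08 ]
grey_panel call [393, 226] 
[... 1152 characters left out ...]

rest call [350, 291] 0.54 [ 0.419 -0.235  0.002]
rest call [366, 284] 0.66 [ 0.436 -0.261  0.066]
foot call [205, 282] 0.65 [0.444 0.096 0.007]
foot call [209, 177] 0.68 [0.681 0.084 0.033]
lever call [176, 293] 0.62 [0.422 0.152 0.063]
lever call it knows: amber_panel, blue_panel, foot, grey_panel, groove,
lever_knob call [170, 294] 0.72 [0.421 0.16  0.087]
lever_knob call [355, 288] 0.73 [ 0.426 -0.245  0.014]
groove call [205, 282] 0.78 [0.444 0.096 0.007]
groove call [210, 281] 0.57 [0.446 0.084 0.012]
rack call [199, 192] 0.84 [0.642 0.102 0.064]
rack call [201, 196] 0.68 [0.642 0.106 0.004]
vial_a call [204, 175] 0.62 [0.678 0.09  0.075]
vial_a call [205, 178] 0.61 [0.677 0.091 0.048]
```

```bash
python3 - <<'E'
import cv2,numpy as np
a=cv2.imread("pics/scene0.png");b=cv2.imread("pics/top0.png")
c1=cv2.resize(a[130:330,170:470],(800,533),interpolation=cv2.INTER_CUBIC);cv2.imwrite("pics/c1.png",c1)
l=cv2.resize(b[240:340,130:260],(400,308));r=cv2.resize(b[240:340,320:450],(400,308))
cv2.imwrite("pics/c2.png",np.hstack([l,r]))
E
```

```text
(no output)
```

View pics/c1.png

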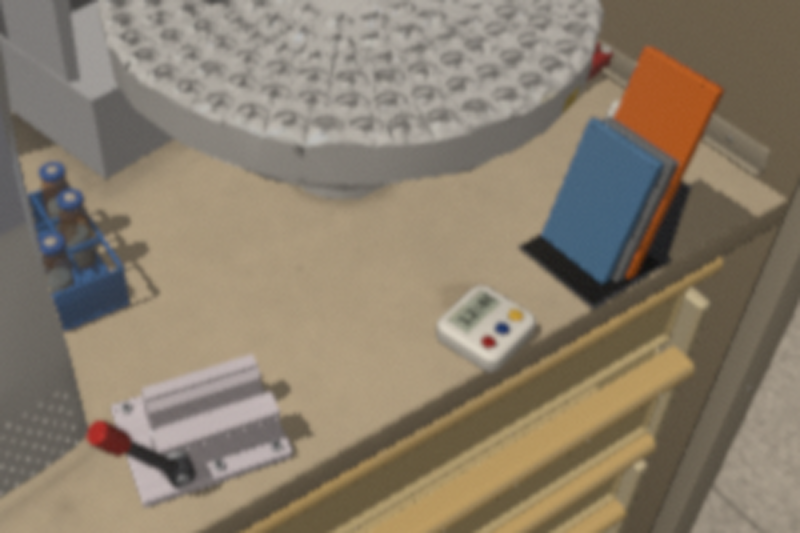

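View pics/c2.png

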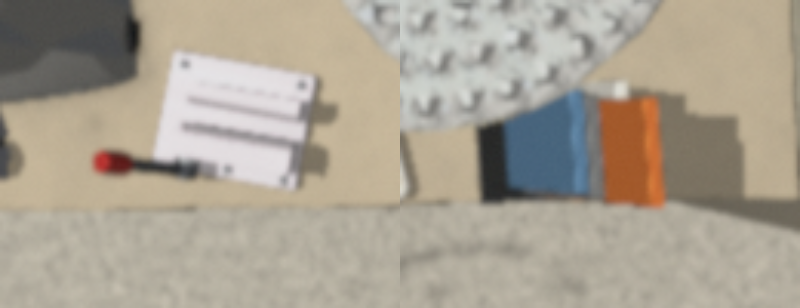

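The scene crop shows, front to back, blue, grey, tall amber (scene ~(420,170)) and white hidden at the rear, leaning to -y. The foot is at ~(242,290), its lever raised towards +y. The top crop shows the groove turned a few degrees from world y, and the carousel rim close to the stack.

```bash
cat >> h.py <<'E'
def fit(P,it=4,tol=.004):
    m=np.ones(len(P),bool)
    for _ in range(it):
        c=np.median(P[m],0);n=np.linalg.svd(P[m]-P[m].mean(0),full_matrices=False)[2][2];c=P[m].mean(0)
        m=abs((P-c)@n)<tol
    return c,n,P[m]
E
python3 - <<'E'
from h import *
for n in("scene","top"):
    z=np.load(f"{n}0.npz");W=cloud(n,z["d"],camera_params(n));h=cv2.cvtColor(z["im"],cv2.COLOR_RGB2HSV)
    box=(W[...,1]<-.2)&(W[...,1]>-.37)&(W[...,0]>.36)&(W[...,0]<.5)&(W[...,2]>.01)&(z["d"]>0)
    print(n,"mat/bench z",np.round(np.median(W[(W[...,0]>.4)&(W[...,0]<.45)&(W[...,1]>-.15)&(W[...,1]<0)][:,2]),4))
    for k,lo,hi in(("amber",3,22),("blue",95,120)):
        m=box&(h[...,0]>=lo)&(h[...,0]<=hi)&(h[...,1]>(150 if k=="amber" else 100))
        m=cv2.erode(m.astype(np.uint8),np.ones((2,2)))>0
        P=W[m]
        c,nn,Q=fit(P); nn=nn*np.sign(nn[1]); up=np.array([0,0,1])-nn*nn[2];up/=np.linalg.norm(up);w=np.cross(up,nn)
        s=(Q-c)@w;t=(Q-c)@up
        print(k,len(P),len(Q),"c",np.round(c,4),"n",np.round(nn,3),"lean",round(np.arcsin(nn[2]),3),"yaw",np.round(np.degrees(np.arctan2(nn[0],nn[1])),1),"rms",round(np.std((Q-c)@nn),4))
        print("  width range",np.round(np.percentile(s,[0,1,99,100]),4),"up",np.round(np.percentile(t,[0,1,99,100]),4),"mid top",np.round(c+w*(s.min()+s.max())/2+up*np.percentile(t,99.5),4))
        print("  corners px z max",np.round(P[:,2].max(),4),np.round(P.min(0),3),np.round(P.max(0),3))
E
```

```text
scene mat/bench z -0.179
amber 1011 970 c [ 0.4183 -0.3004  0.1425] n [-0.046  0.972  0.231] lean 0.233 yaw -2.7 rms 0.0014
  width range [-0.0382 -0.036   0.0291  0.0305] up [-0.1356 -0.1221  0.0354  0.0361] mid top [ 0.4225 -0.3084  0.177 ]
  corners px z max 0.1777 [ 0.387 -0.316  0.011] [ 0.457 -0.267  0.178]
blue 1269 1262 c [ 0.4255 -0.2597  0.0672] n [-0.039  0.966  0.255] lean 0.257 yaw -2.3 rms 0.0012
  width range [-0.0331 -0.0323  0.0296  0.0305] up [-0.0587 -0.0566  0.0521  0.0537] mid top [ 0.4274 -0.273   0.1181]
  corners px z max 0.1195 [ 0.394 -0.276  0.01 ] [ 0.459 -0.242  0.12 ]
top mat/bench z 0.0008
amber 528 472 c [ 0.4264 -0.3028  0.154 ] n [-0.041  0.961  0.274] lean 0.277 yaw -2.5 rms 0.0013
  width range [-0.0326 -0.0311  0.0301  0.0321] up [-0.0343 -0.0323  0.0256  0.0269] mid top [ 0.4269 -0.3099  0.1791]
  corners px z max 0.1802 [ 0.395 -0.318  0.121] [ 0.459 -0.293  0.18 ]
blue 534 508 c [ 0.4273 -0.2622  0.0783] n [-0.039  0.965  0.258] lean 0.261 yaw -2.3 rms 0.0012
  width range [-0.0319 -0.0298  0.0249  0.027 ] up [-0.0633 -0.0619  0.0444  0.0458] mid top [ 0.4302 -0.2736  0.1213]
  corners px z max 0.123 [ 0.4   -0.279  0.017] [ 0.462 -0.246  0.123]
```

```bash
cat >> h.py <<'E'
def row(p,R,s=None,frm=None):
    s=s or state();p0,R0=frm if frm else (s["position"],Ro.from_quat(s["ee_rot"]))
    t=R0.inv().apply(np.array(p)-p0);w=np.degrees((R0.inv()*R).as_rotvec())
    print("row",np.round(t,4).tolist(),np.round(w,1).tolist(),"len",round(np.linalg.norm(t),3),"ang",round(np.linalg.norm(w),1))
def frame(y,z):
    z=np.array(z,float);z/=np.linalg.norm(z);y=np.array(y,float);y-=z*(y@z);y/=np.linalg.norm(y)
    return Ro.from_matrix(np.c_[np.cross(y,z),y,z])
n=np.array([-.04,.966,.256]);up=np.array([0,0,1.])-n*n[2];up/=np.linalg.norm(up)
G=np.array([.4255,-.3030,.1342]);RG=frame(-n,-up)
E
python3 - <<'E'
from h import *
s=state();R0=Ro.from_quat(s["ee_rot"])
A=s["position"]+[0,0,.17]
row(A,R0); row(A+[.14,.12,0],RG);row([.43,-.37,.40],RG); row(G+up*.12,RG)
E
```

```text
row [-0.0, -0.0, -0.17] [0.0, 0.0, 0.0] len 0.17 ang 0.0
row [0.1639, -0.0845, -0.17] [14.8, 1.4, 10.9] len 0.251 ang 18.4
row [0.3331, -0.1658, -0.1688] [14.8, 1.4, 10.9] len 0.409 ang 18.4
row [0.3383, -0.2018, -0.019] [14.8, 1.4, 10.9] len 0.394 ang 18.4
```

Request:
carry_out(
  targets=[
    [0.05, 0, 0, -0.17, 0, 0, 0],
    [0.05, 0, 0, -0.17, 0, 0, 0],
    [0.05, 0, 0, -0.17, 0, 0, 0],
    [0.05, 0, 0, -0.17, 0, 0, 0],
    [0.05, 0.164, -0.0845, -0.17, 14.8, 1.4, 10.9],
    [0.05, 0.164, -0.0845, -0.17, 14.8, 1.4, 10.9],
    [0.05, 0.333, -0.166, -0.169, 14.8, 1.4, 10.9],
    [0.05, 0.333, -0.166, -0.169, 14.8, 1.4, 10.9],
    [0.05, 0.333, -0.166, -0.169, 14.8, 1.4, 10.9],
    [0.05, 0.333, -0.166, -0.169, 14.8, 1.4, 10.9],
  ],
)

```text
t: 3.2
position: [0.3757, -0.4142, 0.4006]
ee_rot: [0.991, 0.02, -0.003, -0.129]
wrist_force: [0.5, -0.8, -0.3]
gripper_width: 0.0503
grasp_force: 0.0
```

```bash
python3 - <<'E'
from h import *
s=state();print(s["t"],s["position"],s["gripper_width"],s["wrist_force"]);row(G+up*.12,RG);row(G+up*.06,RG);row(G,RG)
E
```

```text
3.2 [ 0.3756525  -0.41418065  0.40059766] 0.05025276190519312 [ 0.48329915 -0.83839553 -0.34507214]
row [0.0545, -0.0372, 0.1654] [-0.0, 0.0, -0.0] len 0.178 ang 0.0
row [0.0545, -0.0372, 0.2254] [-0.0, 0.0, -0.0] len 0.235 ang 0.0
row [0.0545, -0.0371, 0.2854] [-0.0, 0.0, -0.0] len 0.293 ang 0.0
```

Request:
carry_out(
  targets=[
    [0.05, 0.0545, -0.037, 0.06, 0, 0, 0],
    [0.05, 0.0545, -0.037, 0.06, 0, 0, 0],
    [0.05, 0.0545, -0.037, 0.06, 0, 0, 0],
    [0.05, 0.0545, -0.037, 0.165, 0, 0, 0],
    [0.05, 0.0545, -0.037, 0.165, 0, 0, 0],
    [0.05, 0.0545, -0.037, 0.215, 0, 0, 0],
    [0.05, 0.0545, -0.037, 0.215, 0, 0, 0],
    [0.05, 0.0545, -0.037, 0.215, 0, 0, 0],
    [0.05, 0.0545, -0.037, 0.215, 0, 0, 0],
  ],
)

```text
t: 4.1
position: [0.4258, -0.3243, 0.2047]
ee_rot: [0.992, 0.02, -0.002, -0.128]
wrist_force: [0.5, 0.1, -0.2]
gripper_width: 0.0494
grasp_force: 0.0
```

```bash
python3 - <<'E'
from h import *
s=state();print(s["t"],s["position"],s["wrist_force"]);row(G,RG)
im,d=camera("wrist");p=camera_params("wrist");a=im[...,::-1].copy()
f=210/np.tan(np.radians(p["fov_y"])/2)
def proj(X):
    c=np.array(p["R"])@X+p["t"];r=np.hypot(*c[:2]);th=np.arctan2(r,c[2]);q=c[:2]/r*f*th+[p["cx"],p["cy"]];return q
w=np.cross(up,n);top=G+up*.044
for sx in(-.035,.035):
    for sy in(-.005,.005):
        q=proj(top+w*sx+n*sy);print(q);cv2.circle(a,tuple(int(round(v)) for v in q),3,(0,255,0),1)
cv2.imwrite("pics/w1.png",a)
E
```

```text
4.1 [ 0.42575537 -0.32433202  0.20465699] [ 0.46863642  0.11693731 -0.15830434]
row [0.0005, -0.0027, 0.0736] [0.1, -0.1, -0.0] len 0.074 ang 0.2
[276.93890162 190.83463312]
[258.74082012 190.84922036]
[276.32350808 297.18556559]
[260.58894706 297.1643277 ]
```

View pics/w1.png

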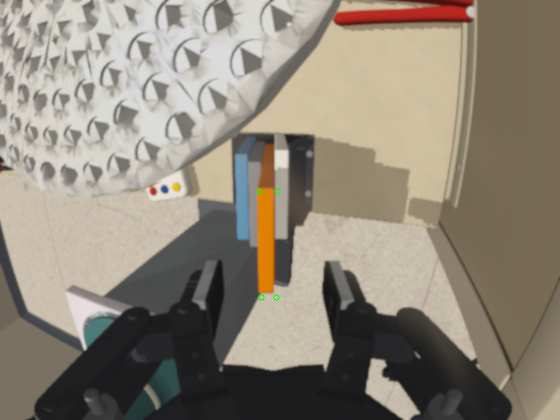

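The wrist view shows amber's top edge at columns 258-274, rows 190-292. That is ~2 px towards blue and 3 px towards +x of my prediction, so I shift by about 1 and 2 mm.

Request:
carry_out(
  targets=[
    [0.05, 0.0025, -0.0037, 0.02, 0, 0, 0],
    [0.05, 0.0025, -0.0037, 0.045, 0, 0, 0],
    [0.05, 0.0025, -0.0037, 0.0725, 0, 0, 0],
    [0.05, 0.0025, -0.0037, 0.0725, 0, 0, 0],
    [0.05, 0.0025, -0.0037, 0.0725, 0, 0, 0],
    [0.0, 0.0025, -0.0037, 0.0725, 0, 0, 0],
    [0.0, 0.0025, -0.0037, 0.0725, 0, 0, 0],
    [0.0, 0.0025, -0.0037, 0.0725, 0, 0, 0],
    [0.0, 0.0025, -0.0037, 0.0725, 0, 0, 0],
    [0.0, 0.0025, -0.0037, 0.0725, 0, 0, 0],
  ],
)

```text
t: 5.15
position: [0.4269, -0.301, 0.1338]
ee_rot: [0.991, 0.02, -0.002, -0.129]
wrist_force: [-0.4, -2.2, 7.3]
gripper_width: 0.0093
grasp_force: 60.7
```

```bash
python3 - <<'E'
from h import *
s=state();print(s["t"],s["position"],s["wrist_force"],s["gripper_width"],s["grasp_force"]);row(G+up*.13,RG);row(G,RG)
E
```

```text
5.15 [ 0.42688761 -0.30098156  0.13376786] [-0.41571583 -2.18275951  7.27522081] 0.009341778293021798 60.70593237876892
row [-0.0014, 0.0019, -0.1309] [0.0, -0.0, 0.0] len 0.131 ang 0.1
row [-0.0015, 0.0018, -0.0009] [0.0, -0.0, 0.0] len 0.002 ang 0.1
```

Request:
carry_out(
  targets=[
    [0.0, 0, 0, -0.004, 0, 0, 0],
    [0.0, 0, 0, -0.009, 0, 0, 0],
    [0.0, 0, 0, -0.014, 0, 0, 0],
    [0.0, 0, 0, -0.02, 0, 0, 0],
    [0.0, 0, 0, -0.026, 0, 0, 0],
    [0.0, 0, 0, -0.032, 0, 0, 0],
    [0.0, 0, 0, -0.038, 0, 0, 0],
    [0.0, 0, 0, -0.044, 0, 0, 0],
    [0.0, 0, 0, -0.05, 0, 0, 0],
    [0.0, 0, 0, -0.05, 0, 0, 0],
  ],
)

```text
t: 6.15
position: [0.4273, -0.3137, 0.1822]
ee_rot: [0.991, 0.021, -0.002, -0.129]
wrist_force: [-0.0, 0.2, -1.9]
gripper_width: 0.0089
grasp_force: 59.5
```

```bash
python3 - <<'E'
from h import *
s=state();print(s["t"],s["position"],s["wrist_force"],s["gripper_width"],s["grasp_force"])
im,d=camera("scene");cv2.imwrite("pics/s1.png",cv2.resize(im[100:280,330:500,::-1],(680,600)) if 0 else cv2.resize(im[90:270,310:490,::-1],(600,600)))
E
```

```text
6.15 [ 0.42730987 -0.31365541  0.18217718] [-0.01756645  0.22176409 -1.92463428] 0.008948988754315566 59.51853811740875
```

View pics/s1.png

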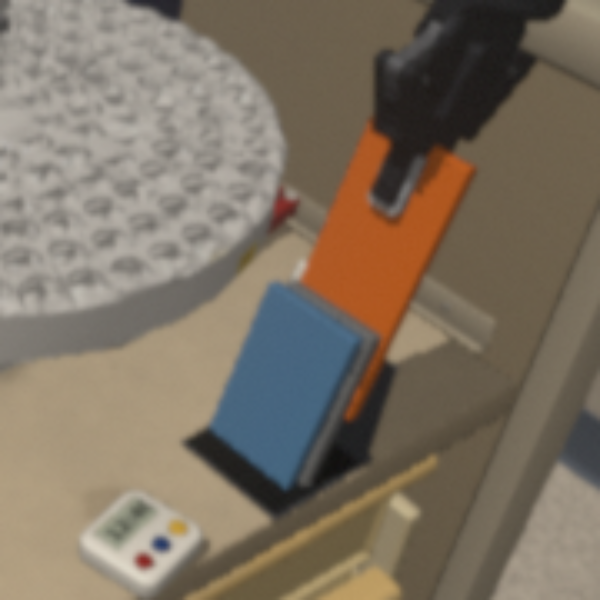

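The amber panel rises in the gripper (crop ~(400,200)), and blue and grey stay leaning. I continue the draw.

Request:
carry_out(
  targets=[
    [0.0, 0, 0, -0.008, 0, 0, 0],
    [0.0, 0, 0, -0.017, 0, 0, 0],
    [0.0, 0, 0, -0.026, 0, 0, 0],
    [0.0, 0, 0, -0.035, 0, 0, 0],
    [0.0, 0, 0, -0.045, 0, 0, 0],
    [0.0, 0, 0, -0.055, 0, 0, 0],
    [0.0, 0, 0, -0.065, 0, 0, 0],
    [0.0, 0, 0, -0.075, 0, 0, 0],
    [0.0, 0, 0, -0.085, 0, 0, 0],
    [0.0, 0, 0, -0.095, 0, 0, 0],
  ],
)

```text
t: 7.2
position: [0.4281, -0.3377, 0.274]
ee_rot: [0.991, 0.021, -0.003, -0.129]
wrist_force: [0.2, -0.1, -1.2]
gripper_width: 0.0095
grasp_force: 59.4
```

Request:
carry_out(
  targets=[
    [0.0, 0, 0, -0.02, 0, 0, 0],
    [0.0, 0, 0, -0.045, 0, 0, 0],
    [0.0, 0, 0, -0.075, 0, 0, 0],
    [0.0, 0, 0, -0.1, 0, 0, 0],
    [0.0, 0, 0, -0.1, 0, 0, 0],
    [0.0, 0, 0, -0.1, 0, 0, 0],
  ],
)

```text
t: 7.8
position: [0.4292, -0.3632, 0.37]
ee_rot: [0.991, 0.021, -0.003, -0.129]
wrist_force: [-0.3, 0.6, -1.8]
gripper_width: 0.0094
grasp_force: 59.5
```

```bash
python3 - <<'E'
from h import *
s=state();print(s["t"],s["position"],s["joints"],s["gripper_width"],s["grasp_force"])
# foot geometry from scene+top clouds at start
for nme in("top","scene"):
    z=np.load(f"{nme}0.npz");p=camera_params(nme);W=cloud(nme,z["d"],p)
    m=(W[...,0]>.35)&(W[...,0]<.52)&(W[...,1]>0)&(W[...,1]<.2)&(W[...,2]>.003)&(z["d"]>0)&(z["im"].min(2)>60)
    P=W[m];h=P[:,2];print(nme,np.histogram(h,np.arange(.0,.06,.004)))
    Q=P[(h>.036)&(h<.048)];r=cv2.minAreaRect((Q[:,:2]*1000).astype(np.float32));print("jaw tops",len(Q),r)
    Q=P[(h>.004)&(h<.048)];r=cv2.minAreaRect((Q[:,:2]*1000).astype(np.float32));print("foot",len(Q),r)
im,d=camera("scene");np.savez("scene1.npz",im=im,d=d)
im,d=camera("top");np.savez("top1.npz",im=im,d=d);cv2.imwrite("pics/t1.png",cv2.resize(im[230:340,130:430,::-1],(800,293)))
cv2.imwrite("pics/f1.png",cv2.resize(np.load("scene0.npz")["im"][250:330,195:295,::-1],(800,640)))
E
```

```text
7.8 [ 0.42916614 -0.36318394  0.36998086] [ 0.86536503  0.32555688 -0.15765525  1.45529418 -0.13766462  1.54342127
 -0.80188109] 0.00939853988553388 59.53258037567139
top (array([119, 353, 582, 151,   5,  13,  18,  30,  94, 260, 329,  75,   9,
        11]), array([0.   , 0.004, 0.008, 0.012, 0.016, 0.02 , 0.024, 0.028, 0.032,
       0.036, 0.04 , 0.044, 0.048, 0.052, 0.056]))
jaw tops 664 ((451.9110107421875, 117.45265197753906), (151.6585693359375, 84.90750885009766), 64.64701080322266)
foot 1910 ((453.3210144042969, 100.13990783691406), (199.7346954345703, 131.9119415283203), 89.27739715576172)
scene (array([ 22, 139, 510, 107, 122, 133, 145, 143, 177, 283, 622,  36,  32,
        34]), array([0.   , 0.004, 0.008, 0.012, 0.016, 0.02 , 0.024, 0.028, 0.032,
       0.036, 0.04 , 0.044, 0.048, 0.052, 0.056]))
jaw tops 941 ((444.1417236328125, 123.45980072021484), (157.82838439941406, 68.5742416381836), 83.79459381103516)
foot 2417 ((449.38519287109375, 118.25741577148438), (167.32440185546875, 87.15248107910156), 65.19667053222656)
```

```bash
python3 - <<'E'
from h import *
# rectified ortho map at z=41 mm of foot region from both cameras, 0.4 mm/px... 
a=[]
xs=np.arange(.37,.50,.0004);ys=np.arange(.02,.18,.0004)
for nme in("top","scene"):
    z=np.load(f"{nme}0.npz");p=camera_params(nme);f=210/np.tan(np.radians(p["fov_y"])/2)
    X,Y=np.meshgrid(xs[::-1],ys[::-1],indexing="ij");P=np.stack([X,Y,0*X+.042],-1)@np.array(p["R"]).T+p["t"]
    m=np.stack([P[...,0]/P[...,2]*f+p["cx"],P[...,1]/P[...,2]*f+p["cy"]],-1).astype(np.float32)
    o=cv2.remap(z["im"],m,None,cv2.INTER_CUBIC)[...,::-1].copy()
    for k in range(2,16,2): cv2.line(o,(int((.18-k/100)/.0004),0),(int((.18-k/100)/.0004),6),(0,0,255),1)
    for k in range(38,50,2): cv2.line(o,(0,int((.5-k/100)/.0004)),(6,int((.5-k/100)/.0004)),(0,0,255),1)
    a.append(o)
cv2.imwrite("pics/o1.png",np.hstack(a)); print(a[0].shape)
E
```

```text
(325, 400, 3)
```

View pics/o1.png

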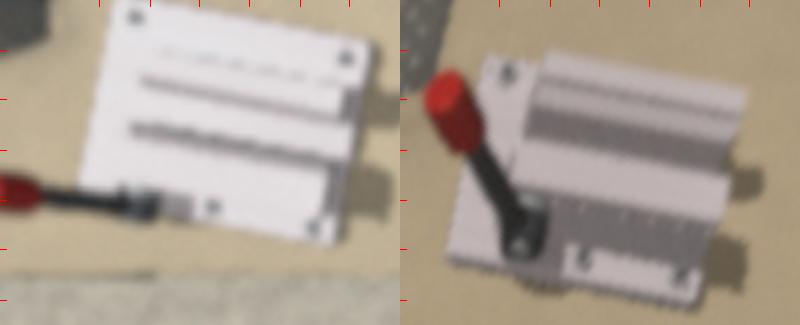

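The orthomaps (z = 42 mm) show the groove turned by ~9°, with dark groove lines in the top view from (132,128) to (345,160). Depth profiles across the foot will give its position.

```bash
python3 - <<'E'
from h import *
from scipy.optimize import minimize_scalar
C=np.array([.437,.09])
for nme in("top","scene"):
    z=np.load(f"{nme}0.npz");W=cloud(nme,z["d"],camera_params(nme))
    m=(z["d"]>0)&(abs(W[...,0]-.43)<.1)&(abs(W[...,1]-.09)<.1);P=W[m]
    def prof(th,full=False):
        ex=np.array([np.cos(th),-np.sin(th)]);ey=np.array([np.sin(th),np.cos(th)])
        u=(P[:,:2]-C)@ex;v=(P[:,:2]-C)@ey;k=(abs(v)<.033)&(abs(u)<.07)
        b=np.floor(u[k]/.002).astype(int);h=P[k,2]
        if full:return b,h,u,v
        return sum(((h[b==i]-np.median(h[b==i]))**2).clip(0,1e-4).sum() for i in np.unique(b))/len(h)
    g=np.radians(np.arange(4,14,.5));c=[prof(t) for t in g];th=g[np.argmin(c)];print(nme,"yaw",np.degrees(th),np.round(np.array(c)*1e6,1))
    b,h,u,v=prof(np.radians(8.8),True)
    print([(int(i*2),round(float(np.median(h[b==i]))*1000),int((b==i).sum())) for i in np.unique(b)])
    k=(P[:,2]>.033)&(P[:,2]<.046)&(abs(u)<.04);print("jaw v range",np.round(np.percentile(v[k],[0,1,2,5,95,98,99,100]),4))
    k=(P[:,2]>.005)&(P[:,2]<.014)&(abs(u)<.055)&(abs(v)<.075);print("base u,v range",np.round(np.percentile(u[k],[0,1,2,98,99,100]),4),np.round(np.percentile(v[k],[0,1,2,98,99,100]),4))
E
```

```text
top yaw 10.5 [15.6 15.  13.9 13.9 13.3 12.5 12.1 11.6 10.9 10.3  9.8  9.4  9.3  9.2
  9.4 10.1  9.7 10.2 10.5 11.4]
[(-58, 0, 3), (-56, 1, 4), (-54, 0, 9), (-52, -2, 16), (-50, 0, 21), (-48, 0, 26), (-46, -1, 24), (-44, -1, 26), (-42, 0, 24), (-40, -1, 26), (-38, -1, 24), (-36, 0, 26), (-34, 1, 27), (-32, 5, 23), (-30, 10, 23), (-28, 10, 25), (-26, 11, 29), (-24, 10, 28), (-22, 11, 21), (-20, 37, 15), (-18, 41, 25), (-16, 40, 27), (-14, 41, 26), (-12, 42, 26), (-10, 42, 28), (-8, 42, 25), (-6, 41, 29), (-4, 40, 28), (-2, 40, 27), (0, 38, 26), (2, 37, 28), (4, 31, 38), (6, 9, 30), (8, 9, 26), (10, 9, 25), (12, 9, 25), (14, 9, 25), (16, 10, 24), (18, 13, 18), (20, 36, 27), (22, 39, 26), (24, 39, 26), (26, 40, 29), (28, 41, 24), (30, 41, 26), (32, 43, 27), (34, 41, 30), (36, 11, 31), (38, 9, 24), (40, 10, 25), (42, 10, 24), (44, 11, 26), (46, 11, 25), (48, 8, 24), (50, 9, 25), (52, 8, 26), (54, 9, 27), (56, 0, 26), (58, -1, 25), (60, -1, 24), (62, 0, 24), (64, -1, 24), (66, -1, 26), (68, 0, 25)]
jaw v range [-0.0433 -0.0419 -0.041  -0.038   0.0393  0.0432  0.0801  0.1036]
base u,v range
[... 587 characters left out ...]
0, 19, 341), (-18, -121, 233), (-16, -140, 135), (-14, -153, 92), (-12, 41, 54), (-10, 41, 39), (-8, 41, 46), (-6, 41, 48), (-4, 41, 34), (-2, 40, 22), (0, 39, 16), (2, -59, 2), (4, -152, 5), (8, -165, 1), (10, -161, 2), (12, -163, 1), (14, -75, 2), (16, 24, 31), (18, 26, 151), (20, 32, 135), (22, 39, 50), (24, 41, 42), (26, 41, 33), (28, 42, 30), (30, 41, 33), (32, 41, 28), (34, 40, 30), (36, -315, 12), (38, -317, 5), (40, -319, 6), (42, -529, 2), (44, -457, 1), (46, -456, 1), (66, 0, 5), (68, 0, 20)]
jaw v range [-0.0437 -0.0419 -0.0408 -0.0378  0.0806  0.0961  0.1     0.1043]
base u,v range [-0.0334 -0.0323 -0.0318  0.0512  0.0526  0.0549] [-0.0474 -0.0457 -0.0442  0.0597  0.0603  0.0612]
```

```bash
python3 - <<'E'
from h import *
C=np.array([.437,.09]);th=np.radians(10.3);ex=np.array([np.cos(th),-np.sin(th)]);ey=np.array([np.sin(th),np.cos(th)])
for nme in("top","scene"):
    z=np.load(f"{nme}0.npz");W=cloud(nme,z["d"],camera_params(nme))
    m=(z["d"]>0)&(abs(W[...,0]-.43)<.1)&(abs(W[...,1]-.09)<.1);P=W[m];u=(P[:,:2]-C)@ex;v=(P[:,:2]-C)@ey
    if nme=="top":
      for lo,hi in((-.035,-.012),(-.012,.012),(.012,.035)):
        k=(v>lo)&(v<hi);r=[]
        for a,b,sg in((-.03,-.012,1),(-.004,.012,-1),(.012,.025,1),(.03,.042,-1)):
            kk=k&(u>a)&(u<b);hi_=(P[kk,2]>.025);uu=u[kk]
            e=np.linspace(a,b,400);cost=[np.sum((uu>x)!=hi_) if sg>0 else np.sum((uu<x)!=hi_) for x in e];cost=np.array(cost);r.append(round(e[cost==cost.min()].mean()*1000,1))
        print(lo,hi,r)
    k=(P[:,2]>.034)&(P[:,2]<.046)
    for a,b in((-.018,0),(.022,.034)):
        q=v[k&(u>a)&(u<b)&(abs(v)<.06)];print(nme,"jaw ends",np.round(np.percentile(q,[0,2,98,100]),4))
    red=(z["im"][...,0]>110)&(z["im"][...,1]<60)&m;Q=W[red];print("knob",len(Q),np.round(Q.mean(0),4),np.round([(Q[:,:2]-C)@ex,(Q[:,:2]-C)@ey],4).mean(1), Q[:,2].min(),Q[:,2].max())
# held panel, side/up plane from scene1
z=np.load("scene1.npz");W=cloud("scene",z["d"],camera_params("scene"));h=cv2.cvtColor(z["im"],cv2.COLOR_RGB2HSV)
s=state();R=Ro.from_quat(s["ee_rot"]);p=s["position"]
m=(h[...,0]>=3)&(h[...,0]<=22)&(h[...,1]>150)&(np.linalg.norm(W-p,axis=-1)<.22)
L=R.inv().apply(W[m]-p);c,nn,Q=fit(L);print("panel in tool: n",np.round(nn,3),"c",np.round(c,4),"x",np.round(np.percentile(Q[:,0],[0,1,99,100]),4),"z",np.round(np.percentile(Q[:,2],[0,1,99,100]),4))
rc=cv2.minAreaRect((Q[:,[0,2]]*1000).astype(np.float32));print(rc)
E
```

```text
-0.035 -0.012 [np.float64(-19.7), np.float64(5.4), np.float64(18.8), np.float64(35.5)]
-0.012 0.012 [np.float64(-19.3), np.float64(5.6), np.float64(19.1), np.float64(35.8)]
0.012 0.035 [np.float64(-21.1), np.float64(5.8), np.float64(19.2), np.float64(36.2)]
top jaw ends [-0.042  -0.0404  0.042   0.0435]
top jaw ends [-0.0425 -0.0409  0.0376  0.04  ]
knob 19 [0.4256 0.1707 0.0984] [-0.02565263  0.07737368] 0.09530490315983332 0.10286397527670417
scene jaw ends [-0.0423 -0.0405  0.042   0.0435]
scene jaw ends [-0.0431 -0.0411  0.0382  0.0391]
knob 45 [0.4216 0.1725 0.0976] [-0.02988667  0.07840222] 0.09428800797661221 0.10176998870784448
panel in tool: n [-0.002 -1.     0.003] c [-0.0053 -0.0035  0.0441] x [-0.0392 -0.0374  0.0312  0.0335] z [-0.0441 -0.042   0.1278  0.1297]
((-3.0938949584960938, 42.68086624145508), (174.0327606201172, 71.70879364013672), 89.52217864990234)
```

```bash
cat >> h.py <<'E'
th=np.radians(10.6);EX=np.array([np.cos(th),-np.sin(th),0]);EY=np.array([np.sin(th),np.cos(th),0])
FO=np.array([.4508,.0874,0]);RF=frame(EX,[0,0,-1])
E
python3 - <<'E'
from h import *
T=FO-.0015*EX+.0031*EY
row(T+[0,0,.39],RF)
row(T+[0,0,.23],RF);print(T)
E
```

```text
row [0.0398, -0.4424, 0.0961] [-12.6, -9.9, -76.6] len 0.454 ang 78.2
row [0.04, -0.4012, 0.2507] [-12.6, -9.9, -76.6] len 0.475 ang 78.2
[0.44989585 0.09072303 0.        ]
```

Request:
carry_out(
  targets=[
    [0.0, 0.04, -0.442, 0.096, -12.6, -9.9, -76.6],
    [0.0, 0.04, -0.442, 0.096, -12.6, -9.9, -76.6],
    [0.0, 0.04, -0.442, 0.096, -12.6, -9.9, -76.6],
    [0.0, 0.04, -0.442, 0.096, -12.6, -9.9, -76.6],
    [0.0, 0.04, -0.442, 0.096, -12.6, -9.9, -76.6],
    [0.0, 0.04, -0.442, 0.096, -12.6, -9.9, -76.6],
    [0.0, 0.04, -0.442, 0.096, -12.6, -9.9, -76.6],
    [0.0, 0.04, -0.442, 0.096, -12.6, -9.9, -76.6],
    [0.0, 0.04, -0.442, 0.096, -12.6, -9.9, -76.6],
    [0.0, 0.04, -0.442, 0.096, -12.6, -9.9, -76.6],
  ],
)

```text
t: 8.9
position: [0.449, 0.0964, 0.3904]
ee_rot: [0.765, 0.645, 0.001, 0.001]
wrist_force: [-0.8, -2.2, -1.5]
gripper_width: 0.0091
grasp_force: 59.5
```

```bash
python3 - <<'E'
from h import *
s=state();print(s["t"],s["position"],s["joints"],s["grasp_force"]);T=FO-.0015*EX+.0031*EY
row(T+[0,0,.39],RF)
E
```

```text
8.9 [0.44904278 0.09644654 0.39041191] [ 0.38462067  0.01481906 -0.66510049  1.7571925   0.00998631  1.37048212
 -0.45217397] 59.51031804084778
row [-0.0055, 0.0018, 0.0004] [0.1, -0.0, 0.9] len 0.006 ang 0.9
```

Request:
carry_out(
  targets=[
    [0.0, 0, 0, 0, 0, 0, 0],
    [0.0, 0, 0, 0.03, 0, 0, 0],
    [0.0, 0, 0, 0.07, 0, 0, 0],
    [0.0, 0, 0, 0.11, 0, 0, 0],
    [0.0, 0, 0, 0.14, 0, 0, 0],
    [0.0, 0, 0, 0.15, 0, 0, 0],
    [0.0, 0, 0, 0.155, 0, 0, 0],
    [0.0, 0, 0, 0.155, 0, 0, 0],
    [0.0, 0, 0, 0.155, 0, 0, 0],
  ],
)

```text
t: 9.8
position: [0.4512, 0.0899, 0.2365]
ee_rot: [0.769, 0.639, 0.001, 0.001]
wrist_force: [0.6, 0.4, -2.0]
gripper_width: 0.0091
grasp_force: 59.5
```

```bash
python3 - <<'E'
from h import *
s=state();print(s["t"],s["position"],s["grasp_force"]);T=FO-.0015*EX+.0031*EY
row(T+[0,0,.14],RF)
R=Ro.from_quat(s["ee_rot"]);p=s["position"]
for nme in("scene","top"):
    im,d=camera(nme);W=cloud(nme,d,camera_params(nme));h=cv2.cvtColor(im,cv2.COLOR_RGB2HSV)
    m=(h[...,0]>=3)&(h[...,0]<=22)&(h[...,1]>150)&(np.linalg.norm(W-p,axis=-1)<.2)&(d>0)
    if m.sum()<50: print(nme,m.sum());continue
    F=np.c_[(W[m]-FO)@EX,(W[m]-FO)@EY,W[m][:,2]];c,nn,Q=fit(F,tol=.003);print(nme,len(Q),"n",np.round(nn,3),"c",np.round(c,4),"y",np.round(np.percentile(Q[:,1],[1,99]),4),"z",np.round(np.percentile(Q[:,2],[0,1,99,100]),4))
    if nme=="scene":
        rc=cv2.minAreaRect((Q[:,1:]*1000).astype(np.float32));print(rc);cv2.imwrite("pics/s2.png",cv2.resize(im[130:330,150:350,::-1],(600,600)))
E
```

```text
9.8 [0.45124411 0.0898861  0.2364691 ] 59.45246458053589
row [0.0005, -0.0018, 0.0965] [0.2, -0.0, -0.0] len 0.096 ang 0.2
scene 2820 n [-1.     0.003 -0.005] c [-0.005   0.0031  0.1917] y [-0.0322  0.0349] z [0.1068 0.1105 0.2782 0.2804]
((1.2702865600585938, 193.60861206054688), (173.5945587158203, 68.48191833496094), 89.8122787475586)
top 24
```

View pics/s2.png

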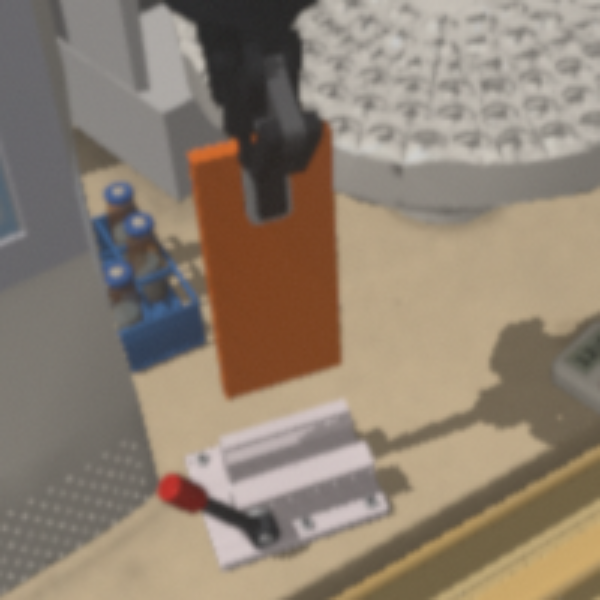

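The panel hangs upright over the foot, its bottom edge around (285,380) in the crop, at foot x ≈ 0 and y ≈ 1 mm. The vials are untouched. I lower it into the groove.

Request:
carry_out(
  targets=[
    [0.0, -0.001, -0.0018, 0.02, 0, 0, 0],
    [0.0, -0.001, -0.0018, 0.04, 0, 0, 0],
    [0.0, -0.001, -0.0018, 0.052, 0, 0, 0],
    [0.0, -0.001, -0.0018, 0.06, 0, 0, 0],
    [0.0, -0.001, -0.0018, 0.066, 0, 0, 0],
    [0.0, -0.001, -0.0018, 0.072, 0, 0, 0],
    [0.0, -0.001, -0.0018, 0.078, 0, 0, 0],
    [0.0, -0.001, -0.0018, 0.084, 0, 0, 0],
    [0.0, -0.001, -0.0018, 0.088, 0, 0, 0],
    [0.0, -0.001, -0.0018, 0.09, 0, 0, 0],
  ],
)

```text
t: 10.9
position: [0.4487, 0.0893, 0.1449]
ee_rot: [0.769, 0.639, 0.0, 0.0]
wrist_force: [0.2, 0.1, -0.4]
gripper_width: 0.0095
grasp_force: 59.5
```

Request:
carry_out(
  targets=[
    [0.0, 0, 0, 0.002, 0, 0, 0],
    [0.0, 0, 0, 0.004, 0, 0, 0],
    [0.0, 0, 0, 0.006, 0, 0, 0],
    [0.0, 0, 0, 0.0065, 0, 0, 0],
    [0.0, 0, 0, 0.0065, 0, 0, 0],
  ],
)

```text
t: 11.4
position: [0.4511, 0.0897, 0.1417]
ee_rot: [0.769, 0.639, 0.002, 0.002]
wrist_force: [-8.6, -4.6, 55.7]
gripper_width: 0.0093
grasp_force: 67.7
```

Request:
carry_out(
  targets=[
    [0.0, 0, 0, -0.003, 0, 0, 0],
    [0.0, 0, 0, -0.003, 0, 0, 0],
  ],
)

```text
t: 11.6
position: [0.4491, 0.0894, 0.1422]
ee_rot: [0.769, 0.639, 0.001, 0.001]
wrist_force: [-0.8, -0.3, -1.0]
gripper_width: 0.0094
grasp_force: 59.5
```

```bash
cat > m.py <<'E'
from h import *
s=state();print(s["t"],s["position"],s["wrist_force"],s["torque"],s["gripper_width"])
im,d=camera("scene");W=cloud("scene",d,camera_params("scene"));h=cv2.cvtColor(im,cv2.COLOR_RGB2HSV)
F=np.stack([(W-FO)@EX,(W-FO)@EY,W[...,2]],-1)
m=(h[...,0]>=3)&(h[...,0]<=22)&(h[...,1]>150)&(d>0)&(abs(F[...,0])<.04)&(abs(F[...,1])<.06)
c,nn,Q=fit(F[m],tol=.003);nn*=np.sign(-nn[0]);x0=c[0]-(nn[2]*(.01-c[2]))/nn[0]
print("n",np.round(nn,3),"c",np.round(c,4),"centre x at floor",round(x0+.005,4),"y",np.round(np.percentile(Q[:,1],[1,99]),4),"top z",np.round(np.percentile(Q[:,2],[0,99,99.8,100]),4))
cv2.imwrite("pics/last.png",cv2.resize(im[130:330,150:350,::-1],(600,600)))
E
python3 m.py
```

```text
11.6 [0.44908168 0.08936724 0.1422493 ] [-0.75145423 -0.26203671 -1.0018736 ] [-0.03962805 -0.03817846 -0.01286771] 0.009411331367594875
n [-1.     0.001  0.004] c [-0.0076  0.0023  0.1064] centre x at floor -0.003 y [-0.0335  0.0335] top z [0.0353 0.1853 0.1866 0.1915]
```

Request:
carry_out(
  targets=[
    [0.0, 0, 0.0015, 0.001, 0, 0, 0],
    [0.0, 0, 0.0015, 0.002, 0, 0, 0],
    [0.0, 0, 0.0015, 0.002, 0, 0, 0],
    [0.0, 0, 0.0015, 0.002, 0, 0, 0],
  ],
)

```text
t: 12.05
position: [0.4512, 0.0892, 0.1417]
ee_rot: [0.769, 0.639, 0.001, 0.001]
wrist_force: [-12.5, -4.9, 52.7]
gripper_width: 0.0091
grasp_force: 69.8
```

```bash
python3 m.py
```

```text
12.05 [0.45123454 0.08919309 0.14169596] [-12.53297069  -4.93269025  52.68400558] [-0.82823363  4.21296772  0.1006987 ] 0.009117125046360523
n [-1.    -0.001  0.02 ] c [-0.0064  0.0023  0.1057] centre x at floor -0.0033 y [-0.0335  0.0336] top z [0.0366 0.1842 0.1851 0.1871]
```

View pics/last.png

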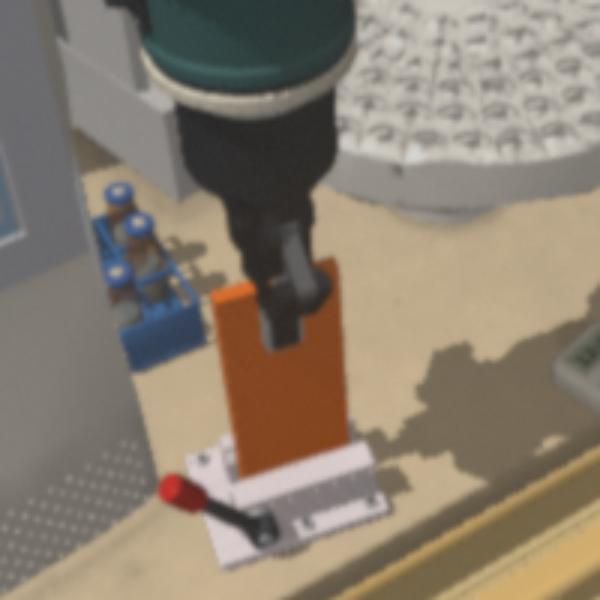

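The panel is in the groove with its top at ~0.185 m, so it is on the floor. The lever is still up, knob at crop (180,490). I unload and release.

Request:
carry_out(
  targets=[
    [0.0, 0, 0, -0.002, 0, 0, 0],
    [0.0, 0, 0, -0.002, 0, 0, 0],
    [0.03, 0, 0, -0.002, 0, 0, 0],
    [0.03, 0, 0, -0.002, 0, 0, 0],
    [0.03, 0, 0, -0.002, 0, 0, 0],
    [0.03, 0, 0, -0.002, 0, 0, 0],
    [0.03, 0, 0, -0.03, 0, 0, 0],
    [0.03, 0, 0, -0.07, 0, 0, 0],
    [0.03, 0, 0, -0.11, 0, 0, 0],
    [0.03, 0, 0, -0.11, 0, 0, 0],
  ],
)

```text
t: 13.1
position: [0.4519, 0.0897, 0.2542]
ee_rot: [0.769, 0.639, 0.003, 0.002]
wrist_force: [0.2, 0.4, -1.7]
gripper_width: 0.0303
grasp_force: 0.0
```

```bash
python3 m.py; python3 - <<'E'
from h import *
im,d=camera("scene");W=cloud("scene",d,camera_params("scene"))
F=np.stack([(W-FO)@EX,(W-FO)@EY,W[...,2]],-1)
red=(im[...,0]>110)&(im[...,1]<60)&(abs(F[...,0])<.1)&(abs(F[...,1])<.14);Q=F[red];print("knob",len(Q),Q.mean(0),Q.min(0),Q.max(0))
s=state();print(s["joints"])
E
```

```text
13.1 [0.45193934 0.08968348 0.25415375] [ 0.24915716  0.41407688 -1.70348806] [ 0.02314357 -0.0018061   0.04835263] 0.030250727415497263
n [-1.    -0.003  0.014] c [-4.200e-03  1.000e-04  1.167e-01] centre x at floor -0.0006 y [-0.0335  0.033 ] top z [0.0328 0.1849 0.1856 0.1857]
knob 48 [-0.04466084  0.07810948  0.09714287] [-0.05068236  0.0724977   0.09328761] [-0.03665091  0.08372464  0.10046785]
[ 0.36705013  0.13662338 -0.67815173  1.96970594  0.09924168  1.06469428
 -0.53935984]
```

```bash
python3 - <<'E'
from h import *
for nme,f in(("scene","scene0"),("top","top0")):
    z=np.load(f+".npz");W=cloud(nme,z["d"],camera_params(nme));P=W[(z["d"]>0)&(W[...,1]>.13)&(W[...,1]<.35)&(W[...,0]>.3)&(W[...,0]<.7)&(W[...,2]>.012)]
    for a in np.arange(.015,.5,.04):
        Q=P[(P[:,2]>=a)&(P[:,2]<a+.04)]
        if len(Q)>5:
            print(nme,round(a,3),len(Q),"xmin",np.round(np.percentile(Q[:,0],[0,2,10]),3),"ymin",np.round(np.percentile(Q[:,1],[0,2,10]),3))
from scipy.spatial.transform import Rotation
s=state()
for a in(.95,1.0): print(FO-.043*EX+(.034+.072*np.cos(a))*EY+[0,0,.027+.072*np.sin(a)])
print(FO-.043*EX+.106*EY)
E
```

```text
scene 0.015 2823 xmin [0.391 0.395 0.407] ymin [0.13  0.132 0.178]
scene 0.055 2026 xmin [0.413 0.415 0.459] ymin [0.13  0.144 0.169]
scene 0.095 2655 xmin [0.416 0.429 0.462] ymin [0.164 0.168 0.183]
scene 0.135 3138 xmin [0.468 0.471 0.474] ymin [0.164 0.169 0.188]
scene 0.175 2516 xmin [0.481 0.484 0.486] ymin [0.164 0.167 0.185]
scene 0.215 65 xmin [0.491 0.493 0.494] ymin [0.164 0.164 0.164]
scene 0.255 1261 xmin [0.408 0.41  0.41 ] ymin [0.164 0.165 0.196]
scene 0.295 4058 xmin [0.408 0.41  0.411] ymin [0.164 0.169 0.201]
scene 0.335 4877 xmin [0.408 0.41  0.411] ymin [0.164 0.169 0.199]
scene 0.375 5830 xmin [0.408 0.41  0.411] ymin [0.164 0.169 0.2  ]
scene 0.415 7993 xmin [0.408 0.41  0.412] ymin [0.162 0.168 0.195]
scene 0.455 11691 xmin [0.411 0.415 0.424] ymin [0.163 0.173 0.189]
top 0.015 487 xmin [0.392 0.396 0.42 ] ymin [0.13  0.131 0.135]
top 0.055 537 xmin [0.414 0.417 0.423] ymin [0.13  0.133 0.155]
top 0.095 651 xmin [0.417 0.423 0.471] ymin [0.162 0.165 0.165]
top 0.135 625 xmin [0.476 0.478 0.483] ymin [0.164 0.165 0.166]
top 0.175 488 xmin [0.493 0.495 0.506] ymin [0.164 0.164 0.165]
top 0.215 534 xmin [0.495 0.5   0.516] ymin [0.164 0.164 0.165]
top 0.255 653 xmin [0.422 0.431 0.499] ymin [0.164 0.164 0.165]
top 0.295 950 xmin [0.422 0.426 0.447] ymin [0.163 0.164 0.165]
top 0.335 1155 xmin [0.422 0.427 0.447] ymin [0.164 0.165 0.165]
top 0.375 1388 xmin [0.422 0.427 0.449] ymin [0.164 0.165 0.166]
top 0.415 2732 xmin [0.412 0.418 0.443] ymin [0.163 0.164 0.167]
top 0.455 18153 xmin [0.413 0.422 0.444] ymin [0.131 0.172 0.187]
top 0.495 2243 xmin [0.646 0.651 0.656] ymin [0.13  0.133 0.142]
[0.42249223 0.1698962  0.08556592]
[0.42194416 0.16696763 0.08758591]
[0.42803262 0.19950106 0.        ]
```

```bash
cat >> h.py <<'E'
a40=np.radians(40);Z=np.array([0,0,1.]);RT=frame(EX*np.cos(a40)+Z*np.sin(a40),EX*np.sin(a40)-Z*np.cos(a40))
def K(a,dz=0,x=-.040): return FO+x*EX+(.034+.072*np.cos(a))*EY+(.027+.072*np.sin(a)+dz)*Z
E
python3 - <<'E'
from h import *
s=state();row(s["position"]-.09*EX+.03*Z,RT);row(K(.97,.11,-.06),RT);row(K(.97,.06),RT);print(K(.97,.06))
E
```

```text
row [0.0, -0.0899, -0.0303] [-39.8, -0.0, 0.0] len 0.095 ang 39.8
row [0.0733, -0.0594, 0.0538] [-39.8, -0.0, 0.0] len 0.109 ang 39.8
row [0.0732, -0.0396, 0.1038] [-39.8, -0.0, 0.0] len 0.133 ang 39.8
[0.42522404 0.16818486 0.14639177]
```

Request:
carry_out(
  targets=[
    [0.0, 0, -0.03, -0.03, 0, 0, 0],
    [0.0, 0, -0.09, -0.03, -20, 0, 0],
    [0.0, 0, -0.09, -0.03, -40, 0, 0],
    [0.0, 0, -0.09, -0.03, -40, 0, 0],
    [0.0, 0, -0.09, -0.03, -40, 0, 0],
    [0.0, 0, -0.09, -0.03, -40, 0, 0],
    [0.0, 0, -0.09, -0.03, -40, 0, 0],
    [0.0, 0.073, -0.07, 0.03, -40, 0, 0],
    [0.0, 0.073, -0.06, 0.054, -40, 0, 0],
    [0.0, 0.073, -0.06, 0.054, -40, 0, 0],
  ],
)

```text
t: 14.2
position: [0.3908, 0.14, 0.2264]
ee_rot: [0.724, 0.6, 0.206, 0.272]
wrist_force: [0.9, -0.9, -0.4]
gripper_width: -0.0003
grasp_force: 0.0
```

```bash
python3 - <<'E'
from h import *
s=state();print(s["joints"],s["position"],s["wrist_force"],s["gripper_width"])
row(K(.97,.06),RT);row(K(.97,.025),RT)
im,d=camera("scene");cv2.imwrite("pics/s5.png",cv2.resize(im[130:350,100:350,::-1],(680,600)))
E
```

```text
[ 0.30534167 -0.21406508 -1.03440148  2.44595681  0.80764468  0.54007953
 -1.59236814] [0.39075126 0.1400027  0.22642965] [ 0.91080847 -0.947651   -0.41082624] -0.00029041747001030857
row [0.0366, -0.0288, 0.0788] [-0.2, 1.7, 0.6] len 0.092 ang 1.8
row [0.0376, -0.0512, 0.1057] [-0.2, 1.7, 0.6] len 0.123 ang 1.8
```

View pics/s5.png

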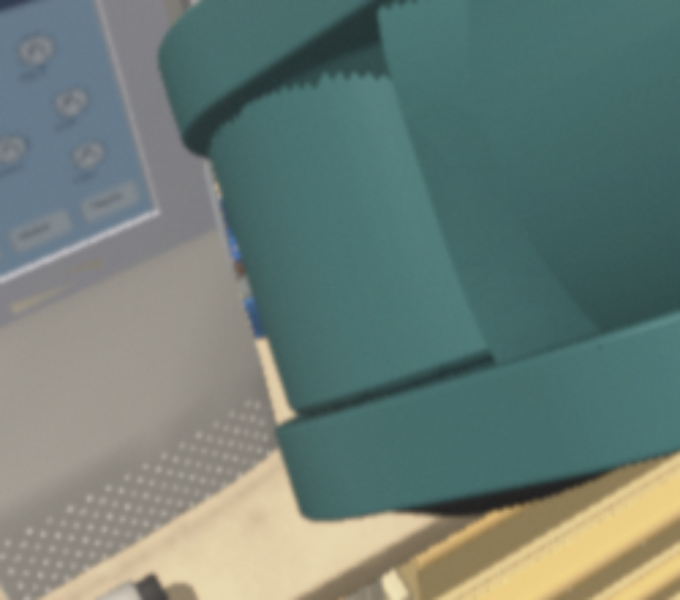

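The arm hides the foot from the scene camera, and the screen overhang at the left is clear of the wrist. I go on towards the knob in small steps, watching the joints.

Request:
carry_out(
  targets=[
    [0.0, 0.02, -0.01, 0.03, 0, 1, 0],
    [0.0, 0.037, -0.029, 0.079, 0, 1.7, 0.6],
    [0.0, 0.037, -0.029, 0.079, 0, 1.7, 0.6],
    [0.0, 0.037, -0.029, 0.079, 0, 1.7, 0.6],
    [0.0, 0.037, -0.029, 0.079, 0, 1.7, 0.6],
  ],
)

```text
t: 14.75
position: [0.4246, 0.1667, 0.1421]
ee_rot: [0.726, 0.601, 0.213, 0.258]
wrist_force: [-1.2, -0.3, 0.7]
gripper_width: 0.0006
grasp_force: 0.0
```

```bash
python3 - <<'E'
from h import *
s=state();print(s["joints"],s["position"],s["wrist_force"],(s["position"]-FO)@EX,(s["position"]-FO)@EY)
for a,dz in((.97,.02),(.8,.018),(.6,.016),(.4,.015),(.2,.014),(0,.012),(0,.008)): row(K(a,dz),RT)
im,d=camera("wrist");cv2.imwrite("pics/w5.png",im[...,::-1])
im,d=camera("top");W=cloud("top",d,camera_params("top"))
F=np.stack([(W-FO)@EX,(W-FO)@EY,W[...,2]],-1)
red=(im[...,0]>100)&(im[...,1]<60)&(abs(F[...,0])<.1)&(abs(F[...,1])<.14);Q=F[red];print("knob",len(Q),Q.mean(0) if len(Q) else "")
E
```

```text
[ 0.24785755  0.31737703 -1.14551529  2.44247859  1.49482288  0.85208466
 -2.2514487 ] [0.42460982 0.16673054 0.14206229] [-1.20469871 -0.29350568  0.65370539] -0.0403362087022737 0.07315906907703944
row [0.0016, -0.0222, 0.0279] [-0.9, 0.2, -0.2] len 0.036 ang 0.9
row [0.011, -0.0284, 0.0354] [-0.9, 0.2, -0.2] len 0.047 ang 0.9
row [0.0203, -0.0366, 0.0455] [-0.9, 0.2, -0.2] len 0.062 ang 0.9
row [0.0272, -0.0452, 0.056] [-0.9, 0.2, -0.2] len 0.077 ang 0.9
row [0.0315, -0.0546, 0.0674] [-0.9, 0.2, -0.2] len 0.092 ang 0.9
row [0.0329, -0.0648, 0.0801] [-0.9, 0.2, -0.2] len 0.108 ang 0.9
row [0.0329, -0.0674, 0.0832] [-0.9, 0.2, -0.2] len 0.112 ang 0.9
knob 6 [-0.0406654   0.07123438  0.09361431]
```

View pics/w5.png

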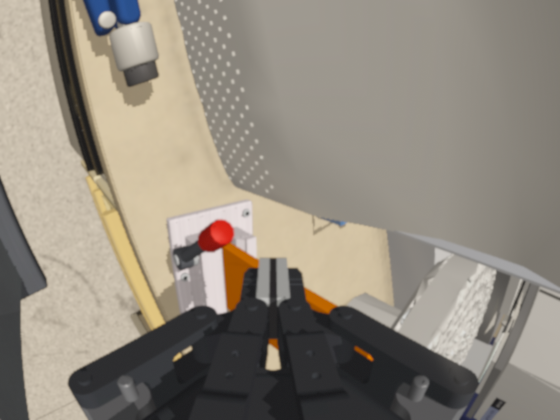

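The wrist view shows the red knob still up at (220,235), the fingers at (272,275) and the panel standing behind. Joint 7 is drifting towards its limit, so I turn the tool a quarter turn about its axis and reduce the tilt to ~32°.

```bash
cat >> h.py <<'E'
def RQ(deg):
    a=np.radians(deg);return frame(EY,EX*np.sin(a)-Z*np.cos(a))
E
python3 - <<'E'
from h import *
row(K(.97,.05,-.043),RQ(32));row(K(.97,.05,-.043),RT*Ro.from_rotvec([0,0,-np.pi/4]))
E
```

```text
row [0.0021, -0.0086, 0.0054] [5.7, 6.1, -90.0] len 0.01 ang 90.3
row [0.0021, -0.0086, 0.0054] [-0.6, 0.1, -45.1] len 0.01 ang 45.1
```

Request:
carry_out(
  targets=[
    [0.0, 0.002, -0.004, 0.002, 0, 0, -20],
    [0.0, 0.002, -0.004, 0.002, 0, 0, -20],
    [0.0, 0.002, -0.004, 0.002, 0, 0, -45],
    [0.0, 0.002, -0.004, 0.002, 0, 0, -45],
    [0.0, 0.002, -0.004, 0.002, 0, 0, -45],
    [0.0, 0.002, -0.004, 0.002, 5.7, 6.1, -90],
    [0.0, 0.002, -0.004, 0.002, 5.7, 6.1, -90],
    [0.0, 0.002, -0.004, 0.002, 5.7, 6.1, -90],
    [0.0, 0.002, -0.004, 0.002, 5.7, 6.1, -90],
    [0.0, 0.002, -0.004, 0.002, 5.7, 6.1, -90],
  ],
)

```text
t: 15.85
position: [0.4251, 0.1677, 0.1453]
ee_rot: [0.124, 0.95, -0.014, 0.285]
wrist_force: [0.5, -0.9, 0.1]
gripper_width: -0.0006
grasp_force: 0.0
```

```bash
cat > n.py <<'E'
from h import *
s=state();R=Ro.from_quat(s["ee_rot"]);p=s["position"]
print(round(s["t"],2),np.round(s["joints"],3),np.round(p,4),np.round(s["wrist_force"],1),"foot",np.round([(p-FO)@EX,(p-FO)@EY],4),"tilt",round(np.degrees(np.arccos(-R.apply([0,0,1])[2])),1))
for a,dz in((.97,.02),(.8,.018),(.6,.016),(.4,.015),(.2,.014),(0,.014),(0,.008)): row(K(a,dz,-.043),RQ(32))
E
python3 n.py
```

```text
15.85 [ 0.357  0.282 -1.184  2.393  1.314  0.747 -0.531] [0.4251 0.1677 0.1453] [ 0.5 -0.9  0.1] foot [-0.04    0.0742] tilt 33.1
row [0.0237, -0.0014, 0.0309] [0.3, 1.1, -4.4] len 0.039 ang 4.5
row [0.0298, 0.0076, 0.0391] [0.3, 1.1, -4.4] len 0.05 ang 4.5
row [0.0376, 0.0162, 0.05] [0.3, 1.1, -4.4] len 0.065 ang 4.5
row [0.0455, 0.0225, 0.0614] [0.3, 1.1, -4.4] len 0.08 ang 4.5
row [0.0539, 0.0261, 0.0738] [0.3, 1.1, -4.4] len 0.095 ang 4.5
row [0.0618, 0.0268, 0.0858] [0.3, 1.1, -4.4] len 0.109 ang 4.5
row [0.065, 0.0266, 0.0908] [0.3, 1.1, -4.4] len 0.115 ang 4.5
```

Request:
carry_out(
  targets=[
    [0.0, 0.01, 0, 0.012, 0, 0, 0],
    [0.0, 0.018, 0, 0.024, 0, 0, 0],
    [0.0, 0.0237, -0.0014, 0.031, 0, 0, 0],
    [0.0, 0.027, 0.003, 0.035, 0, 0, 0],
    [0.0, 0.03, 0.0076, 0.039, 0, 0, 0],
    [0.0, 0.034, 0.012, 0.0445, 0, 0, 0],
    [0.0, 0.0376, 0.016, 0.05, 0, 0, 0],
    [0.0, 0.0376, 0.016, 0.05, 0, 0, 0],
  ],
)

```text
t: 16.65
position: [0.4256, 0.1894, 0.0819]
ee_rot: [0.127, 0.95, -0.011, 0.284]
wrist_force: [-1.0, 1.5, 1.7]
gripper_width: -0.0001
grasp_force: 0.6
```

```bash
python3 n.py; python3 - <<'E'
from h import *
im,d=camera("top");W=cloud("top",d,camera_params("top"))
F=np.stack([(W-FO)@EX,(W-FO)@EY,W[...,2]],-1)
red=(im[...,0]>100)&(im[...,1]<60)&(abs(F[...,0])<.1)&(abs(F[...,1])<.14);Q=F[red];print("knob",len(Q),Q.mean(0) if len(Q) else "")
E
```

```text
16.65 [ 0.145  0.516 -1.052  2.399  1.574  0.891 -0.813] [0.4256 0.1894 0.0819] [-1.   1.5  1.7] foot [-0.0436  0.0956] tilt 33.0
row [-0.0155, -0.0196, -0.0204] [0.4, 1.0, -4.7] len 0.032 ang 4.9
row [-0.0094, -0.0106, -0.0121] [0.4, 1.0, -4.7] len 0.019 ang 4.9
row [-0.0016, -0.0021, -0.0012] [0.4, 1.0, -4.7] len 0.003 ang 4.9
row [0.0063, 0.0041, 0.0103] [0.4, 1.0, -4.7] len 0.013 ang 4.9
row [0.0147, 0.0076, 0.0227] [0.4, 1.0, -4.7] len 0.028 ang 4.9
row [0.0225, 0.0083, 0.0347] [0.4, 1.0, -4.7] len 0.042 ang 4.9
row [0.0258, 0.008, 0.0397] [0.4, 1.0, -4.7] len 0.048 ang 4.9
knob 8 [-0.04128443  0.08399689  0.068641  ]
```

Request:
carry_out(
  targets=[
    [0.0, 0.003, 0.001, 0.005, 0, 0, 0],
    [0.0, 0.0063, 0.003, 0.0105, 0, 0, 0],
    [0.0, 0.0105, 0.005, 0.0165, 0, 0, 0],
    [0.0, 0.0147, 0.006, 0.0227, 0, 0, 0],
    [0.0, 0.0185, 0.0065, 0.0285, 0, 0, 0],
    [0.0, 0.0225, 0.007, 0.0347, 0, 0, 0],
    [0.0, 0.0225, 0.007, 0.0347, 0, 0, 0],
  ],
)

```text
t: 17.4
position: [0.4271, 0.197, 0.0397]
ee_rot: [0.127, 0.951, -0.012, 0.283]
wrist_force: [0.6, 0.5, -0.5]
gripper_width: -0.0001
grasp_force: 0.0
```

```bash
python3 n.py|sed -n '1p;8p'; python3 - <<'E'
from h import *
im,d=camera("top");W=cloud("top",d,camera_params("top"))
F=np.stack([(W-FO)@EX,(W-FO)@EY,W[...,2]],-1)
red=(im[...,0]>100)&(im[...,1]<60)&(abs(F[...,0])<.1)&(abs(F[...,1])<.14);Q=F[red];print("knob",len(Q),Q.mean(0) if len(Q) else "")
E
```

```text
17.4 [ 0.059  0.65  -0.976  2.394  1.711  0.961 -0.937] [0.4271 0.197  0.0397] [ 0.6  0.5 -0.5] foot [-0.0434  0.1034] tilt 32.9
row [0.0024, 0.0024, 0.0042] [0.3, 0.9, -4.8] len 0.005 ang 4.8
knob 0
```

Request:
carry_out(
  targets=[
    [0.0, 0.001, 0.001, 0.0017, 0, 0, 0],
    [0.0, 0.002, 0.001, 0.0034, 0, 0, 0],
    [0.0, 0.003, 0.001, 0.005, 0, 0, 0],
    [0.0, 0.003, 0.001, 0.005, 0, 0, 0],
  ],
)

```text
t: 17.85
position: [0.4283, 0.1981, 0.0355]
ee_rot: [0.127, 0.95, -0.012, 0.284]
wrist_force: [-10.4, -4.4, 21.6]
gripper_width: 0.0005
grasp_force: 11.5
```

Request:
carry_out(
  targets=[
    [0.0, 0.001, 0, 0.0017, 0, 0, 0],
    [0.0, 0.002, 0, 0.0034, 0, 0, 0],
    [0.0, 0.002, 0, 0.0034, 0, 0, 0],
  ],
)

```text
t: 18.15
position: [0.429, 0.1984, 0.0335]
ee_rot: [0.127, 0.949, -0.012, 0.287]
wrist_force: [-32.8, -13.0, 80.1]
gripper_width: 0.0001
grasp_force: 41.4
```

The force rises steeply against the stop, so the lever is down. I back off the way I came.

Request:
carry_out(
  targets=[
    [0.0, -0.003, 0, -0.005, 0, 0, 0],
    [0.0, -0.012, 0, -0.02, 0, 0, 0],
    [0.0, -0.024, 0, -0.04, 0, 0, 0],
    [0.0, -0.036, 0, -0.06, 0, 0, 0],
    [0.0, -0.05, 0, -0.085, 0, 0, 0],
    [0.0, -0.05, 0, -0.125, 0, 0, 0],
    [0.0, -0.05, 0, -0.155, 0, 0, 0],
    [0.0, -0.05, 0, -0.155, 0, 0, 0],
  ],
)

```text
t: 18.95
position: [0.3855, 0.2019, 0.1904]
ee_rot: [0.127, 0.95, -0.012, 0.286]
wrist_force: [0.3, -0.4, -1.0]
gripper_width: -0.0001
grasp_force: 0.0
```

```bash
python3 n.py|head -1; python3 - <<'E'
from h import *
for k in ("scene","top"):
    im,d=camera(k);cv2.imwrite(f"pics/{k}9.png",im[...,::-1]);np.savez(f"{k}9.npz",im=im,d=d);W=cloud(k,d,camera_params(k))
    F=np.stack([(W-FO)@EX,(W-FO)@EY,W[...,2]],-1)
    red=(im[...,0]>100)&(im[...,1]<60)&(abs(F[...,0])<.1)&(abs(F[...,1])<.14);Q=F[red];print(k,"knob",len(Q),(Q.mean(0),Q.max(0)) if len(Q) else "")
E
```

```text
18.95 [ 0.342  0.054 -1.245  2.369  0.962  0.694 -0.336] [0.3855 0.2019 0.1904] [ 0.3 -0.4 -1. ] foot [-0.0852  0.1005] tilt 33.2
scene knob 0 
top knob 28 (array([-0.03937467,  0.10126232,  0.03392467]), array([-0.03559054,  0.1110808 ,  0.03809761]))
```

View pics/top9.png

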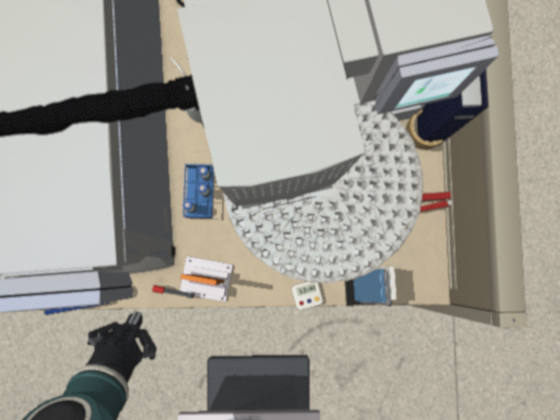

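The top view shows the lever flat with its knob at (158,290), amber in the groove at (203,281), and the spare panels still leaning at (370,287). The arm is clear. I check the numbers, then hand in.

```bash
python3 - <<'E'
from h import *
for k in("top","scene"):
    z=np.load(k+"9.npz");W=cloud(k,z["d"],camera_params(k));h=cv2.cvtColor(z["im"],cv2.COLOR_RGB2HSV)
    F=np.stack([(W-FO)@EX,(W-FO)@EY,W[...,2]],-1)
    Q=F[(h[...,0]>=3)&(h[...,0]<=22)&(h[...,1]>150)&(abs(F[...,0])<.03)&(abs(F[...,1])<.06)&(F[...,2]>.03)]
    if len(Q)>20: print(k,"amber",len(Q),Q.mean(0),np.percentile(Q,2,0),np.percentile(Q,98,0)); T=Q[Q[:,2]>.17];print(T.mean(0))
    m=(W[...,1]<-.2)&(W[...,1]>-.37)&(W[...,0]>.36)&(W[...,0]<.5)&(W[...,2]>.01)&(h[...,0]>=95)&(h[...,0]<=120)&(h[...,1]>100)
    if m.sum()>100: c,n_,Q=fit(W[m]);print(k,"blue lean",np.arcsin(abs(n_[2])),c)
E
```

```text
top amber 175 [ 0.00277225 -0.00586735  0.17399984] [-0.00151511 -0.03557878  0.10916875] [0.00580494 0.03095854 0.18754161]
[ 0.0021871  -0.00331806  0.18375903]
top blue lean 0.35974938977637433 [ 0.42887599 -0.26593837  0.07113104]
scene blue lean 0.3549250217379813 [ 0.4177726  -0.25947182  0.05147694]
```

```bash
python3 -c "
from bench import *
print(sign_off())"
```

```text
the job is handed in; nothing more can be done
None
```

I drew the amber panel out, stood it upright in the groove (top at 0.184 m, so on the floor) and pressed the lever to its stop. In the last pictures the spare panels were still leaning (blue at 0.36 rad, up from 0.26), the vials looked undisturbed and the arm was clear. The job is handed in; sign-off returned no verdict.

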